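# Strip and sort a food mixer's drive parts at the repair bench

### The job

First pull the R-clip sideways out of the axle pin on the gearbox and lay it flat in the red tray (steel fasteners) while the gear is still on its pin; then lift the gear off. In any order, the two plastic parts, that white gear and the black knob, go in the blue tray and the motor in the yellow tray, each standing upright on the tray's floor as it stands now, set down and not dropped or thrown. Leave the screwdriver and the soldering-iron stand where they are.

Things in the scene. Friction and masses are not known exactly. Their poses are not given: they have to be found in the camera images.
- clip_loop (a point): R-clip, yellow-zinc steel, rigid 4 mm wire, 96 x 24 mm, 20 g, flat on the gear's hub. Point: loop centre, mid-wire. x: from pin out to loop (pull along +x), z up. Flanks along x, 24 mm over the wires in y, +-10 mm in x: grip here; bow ends at x +22. Straight leg at y -10 runs through the pin (axis at x -40) to x -74: free after 50 mm. Bent leg passes the pin loosely, ends x -68. Free below loop
- gear_mid (a point): White nylon gear, 36 mm high, 60 g: toothed disc 68 mm diameter, 14 mm thick below; smooth round hub 40 mm diameter, 22 mm high above; 21 mm bore, loose on the pin under the clip, its underside 14 mm above the bench. This point is on its axis, half-way up (18 mm above its underside); z up. Lift it 55 mm to clear the pin
- knob_mid (a point): black plastic appliance knob with an orange mark on top, loose on the bench, 40 mm high, 30 g: skirt 46 mm in diameter and 14 mm high, above it a round grip 30 mm in diameter and 26 mm high. This point is on its axis, half-way up (20 mm above its underside); z up
- motor_mid (a point): small electric motor standing on the bench: steel can 35 mm in diameter and 50 mm high with black foot and copper band, on top a thin brass shaft 5 mm in diameter and 10 mm high, 0.2 kg. This point is on its axis, half-way up the can (25 mm above its underside); z up
- tray_red_in (a point): red tray, fixed to the bench: 120 x 170 mm outside (x by y of its own frame), walls 5 mm thick, rim 20 mm above the bench; inside 110 x 160 mm. This point is the centre of its inner floor, 5 mm above the bench; z up, y along its longer side
- tray_blue_in (a point): blue tray, fixed to the bench: 120 x 170 mm outside (x by y of its own frame), walls 5 mm thick, rim 20 mm above the bench; inside 110 x 160 mm. This point is the centre of its inner floor, 5 mm above the bench; z up, y along its longer side
- tray_yellow_in (a point): yellow tray, fixed to the bench: 120 x 170 mm outside (x by y of its own frame), walls 5 mm thick, rim 20 mm above the bench; inside 110 x 160 mm. This point is the centre of its inner floor, 5 mm above the bench; z up, y along its longer side
- pin (a point): Steel axle pin, 16 mm in diameter, upright on a grey base plate 86 x 86 x 14 mm fixed to the bench. This point is the centre of the 8 mm cross hole, 54 mm above the bench; the pin's top is 12 mm higher. The hole runs along x, and the clip's loop lies on its +x side, clip x parallel to this x; z up
- driver_mid (a point): bystander: screwdriver lying on the bench, 195 mm long, handle 26 mm thick, black and red. This point is at its middle; its blade points to x
- stand_mid (a point): bystander: teal soldering-iron stand, base 130 x 75 x 22 mm, with coil holder and iron up to 140 mm high, the iron's handle leaning out over the +x end to 144 mm from this point. This point is the centre of its base, 11 mm above the bench
Not all that is in view belongs to the job. Leave any green or turquoise look-alike of the part that bears knob_mid alone. Of the things that look like the part that bears pin, the largest one is meant.

How it is judged:
By the outcome, as a careful person would: the job done as asked, in the order asked, and still so for the second after the job is handed in, with the robot touching nothing.
It also fails if it takes over 102 s, if anything falls off the work surface, if the arm or the gripper's body presses on something with over 40 N, if the wrist force passes 120 N, or if a joint passes its speed limit or range.

### The arm

A 6-joint arm with a two-finger parallel gripper is mounted at the origin on the work surface. World frame = base frame: x ahead of the robot, y to its left, z up, the work surface at z = 0. Lengths are in mm, angles in rad, forces in N, time in s.
With the tool pointing down it reaches from about 350 to 775 mm from the base axis. Payload 7.3 kg.
Tool frame: the origin (TCP) lies on the centre line of the jaws, within the pads' length; the fingertips stand 17 mm ahead of it and the grasp point (between the pads) lies 2 mm behind it; z points along the fingers, y is the line along which they close (so a half turn about z gives the same grasp; the last joint's range is limited). The gripper opens to 92 mm and grips with 3 to 60 N. Pads are 19 mm wide; open, the fingers measure 130 mm over their backs; the gripper's body (75 mm by 190 mm) begins 47 mm behind the grasp point.
Start: joints at [1.13, 0.342, 1.524, -0, 1.275, -0.146], TCP at [152.522, 502.375, 243.741] pointing down, gripper open.
Joint ranges: [-2.53, 2.53], [-0.77, 2.02], [0.04, 2.7], [-1, 4.14], [0.28, 2.66], [-3.11, 3.11]. Speed limits (rad/s): [2.57, 2.57, 3.14, 3.14, 3.14, 3.14].

### API

Orientations are given as [roll, pitch, yaw] about the fixed x, y, z axes, in that order (R = Rz(yaw) Ry(pitch) Rx(roll)).
In Python, from plant import bot gives the robot as it stands. The module is installed in compiled form; this text tells all that it offers.
- The arm moves only by the shell command python3 -m pendant 'ROWS'. ROWS is JSON, a list of rows, each a list of 3 entries, a list of its own where there are three numbers: the shift along the world's x, y, z as a fraction of full scale, then the turn, a rotation vector about the world's x, y, z as a fraction of full scale, then the opening, from -1 (shut) to 1 (fully open), so that 0 is half open. In form: [[[tx, ty, tz], [rx, ry, rz], claw], ...]. A call has exactly 10 rows; each row shifts and turns the commanded pose from where the row before left it; what a row does not reach is not made up. Full scale, the value 1, is 30 mm for a shift and 0.12 rad for a turn. A row lasts 1/12 s, in which the tool goes at most 41.7 mm and 7.16 degrees, less where a joint would pass 70% of its speed; a pose out of reach is approached as far as the arm can. A call with a number of a shift or a turn outside -1 to 1 is refused whole. A call with a gripper value outside its range is refused whole. The fingers move at their own pace and stop on an object; the grip force is fixed at half the most. Time passes only in rows, so rows that do not move let the fingers close, or fill a call up. It gives the time, the measured TCP pose, the force, the opening and the grip force at its end, in the units of the state.
- bot.get_obs(): the state, without advancing time (a new reading comes with each control period).
- bot.capture(name): name is "side" or "top" or "wrist"; returns the picture (480x640x3 uint8, blue, green, red); there is no depth.
- bot.camera_params(name): a dict with "fovy" (degrees; the focal length in pixels is half the picture's height over the tangent of half this angle, whatever the lens; pixels are square), "cx", "cy" (the principal point, pixels), "camera_from_world" (4x4, takes a point from world to camera coordinates). Camera axes: x right, y down, z forward; pixel columns grow to the right and rows downward; lengths in mm; the calibration is good to about 2 mm. A picture is of the moment at which its call begins: read the wrist's pose just before it. camera_params takes no time and is no camera call; for the wrist camera it gives the pose at the moment of the call.
- bot.close_job(): hands the job in; it is judged then, once.
The state is a dict: "time": time; "joint_positions": joint angles; "dq": joint speeds; "tau": joint torques, N m; "tool_pos": TCP position; "tcp_rot": TCP orientation; "contact_force": force on the tool from outside, world axes, zero at the start; "moment": the same for the moment, N m; "grip_width": finger opening in mm; "finger_force": force on a finger pad.
Only numpy, scipy, OpenCV 4.12 (cv2) and the standard library are available. Lean on these libraries where they do the work, as an engineer would, in place of code of your own. Each camera call takes 0.05 s, during which the arm holds its last target. There are 200 camera calls.

## Working session

There is one attempt and no reset: what is moved stays moved. The work goes in short steps, Python scripts to look and compute and a shell command to move; the robot and the scene stay as the last step left them, time stands still between calls to the robot, and variables do not carry over. Pictures are saved under pics/ and viewed, at most 14 in all, crops included, and the job is handed in when it is done.

```bash
mkdir -p pics; cat > h.py <<'E'
import numpy as np,cv2
from plant import bot
def proj(n,P):
    p=bot.camera_params(n);T=np.array(p['camera_from_world']);f=240/np.tan(np.radians(p['fovy'])/2)
    c=T[:3,:3]@np.array(P,float)+T[:3,3];return f*c[0]/c[2]+p['cx'],f*c[1]/c[2]+p['cy']
def ray(n,u,v,z,p=None):
    p=p or bot.camera_params(n);T=np.array(p['camera_from_world']);f=240/np.tan(np.radians(p['fovy'])/2)
    d=T[:3,:3].T@np.array([(u-p['cx'])/f,(v-p['cy'])/f,1]);o=-T[:3,:3].T@T[:3,3]
    return o+d*(z-o[2])/d[2]
E
python3 - <<'E'
from h import *
for n in ('top','side'):
    im=bot.capture(n);cv2.imwrite(f'pics/{n}0.png',im);p=bot.camera_params(n);print(n,p)
    T=np.array(p['camera_from_world']);print(-T[:3,:3].T@T[:3,3])
print(bot.get_obs())
E
```

```text
top {'fovy': 54.52034762898677, 'cx': 316.1775063822839, 'cy': 241.39541390110975, 'camera_from_world': array([[-4.01639593e-03, -9.99935062e-01, -1.06649094e-02,
        -1.11418219e+01],
       [-9.94925950e-01,  5.06797909e-03, -1.00482189e-01,
         4.93179545e+02],
       [ 1.00529714e-01,  1.02072189e-02, -9.94881696e-01,
         1.04132634e+03],
       [ 0.00000000e+00,  0.00000000e+00,  0.00000000e+00,
         1.00000000e+00]])}
[ 385.94813832  -24.26956782 1085.43344686]
side {'fovy': 48.100748097580855, 'cx': 329.8189180256189, 'cy': 236.30342556939826, 'camera_from_world': array([[ 8.05417858e-01, -5.92493411e-01,  1.59258121e-02,
        -3.90732215e+02],
       [-3.05697675e-01, -4.38276272e-01, -8.45259037e-01,
         2.16688953e+02],
       [ 5.07790316e-01,  6.75918240e-01, -5.34119395e-01,
         1.06066435e+03],
       [ 0.00000000e+00,  0.00000000e+00,  0.00000000e+00,
         1.00000000e+00]])}
[-157.65107213 -853.45901703  755.90242415]
{'time': 0.1, 'joint_positions': array([ 1.13000567e+00,  3.42621423e-01,  1.52491174e+00, -3.50436404e-05,
        1.27539501e+00, -1.46000023e-01]), 'dq': array([ 2.82883953e-06, -2.18975919e-03, -3.52358148e-03, -2.11191723e-04,
       -1.73079724e-03, -8.63298380e-04]), 'tau': array([ 7.29347812e-04, -4.32004237e+01, -2.44698608e+01,  7.19218492e-02,
        5.24115062e-02, -2.19180288e-05]), 'tool_pos': array([152.37664783, 502.04903599, 243.13426266]), 'tcp_rot': array([-3.14026647e+00, -1.61137661e-04,  2.84681213e+00]), 'contact_force': array([-0.59014129,  0.71186195,  0.68824983]), 'moment': array([-0.02983512, -0.04209372, -0.00364399]), 'finger_force': 0.0, 'grip_width': 91.64592746288982}
```

View pics/top0.png

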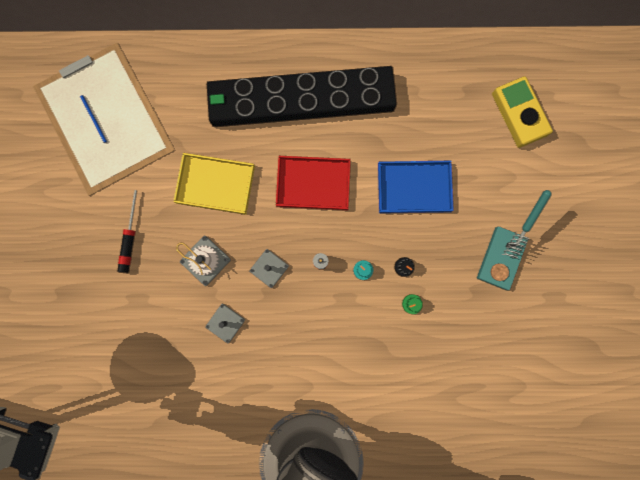

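View pics/side0.png

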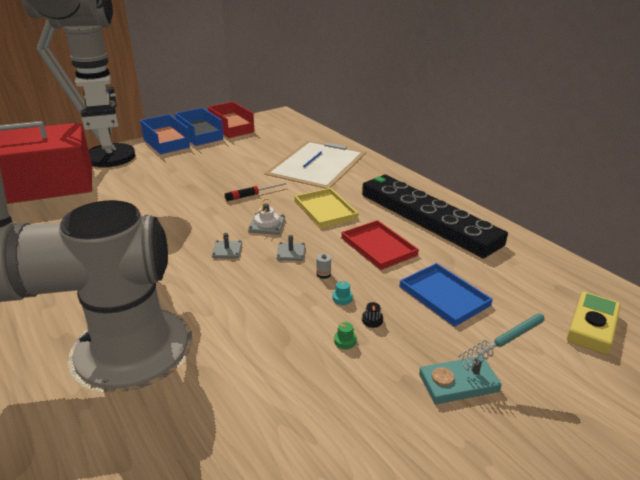

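The top view shows the gearbox near (205,260), motor (321,261), black knob (404,267), and the trays: yellow (215,184), red (314,183), blue (416,187). The loop lies up-left of the pin, near (182,249). I'll enlarge both regions.

```bash
python3 - <<'E'
from h import *
im=cv2.imread('pics/top0.png')
a=cv2.resize(im[225:295,165:245],None,fx=7.5,fy=7.5,interpolation=cv2.INTER_CUBIC)
cv2.imwrite('pics/c1.png',a)
b=cv2.resize(im[150:320,165:465],None,fx=2.6,fy=2.6,interpolation=cv2.INTER_CUBIC)
cv2.imwrite('pics/c2.png',b)
E
```

```text
(no output)
```

View pics/c1.png

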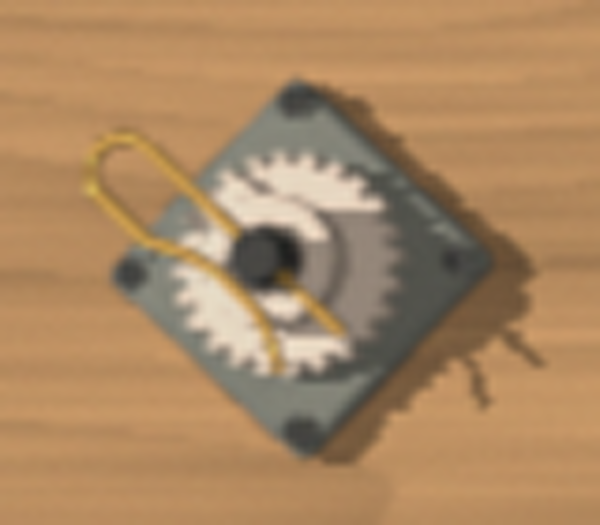

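View pics/c2.png

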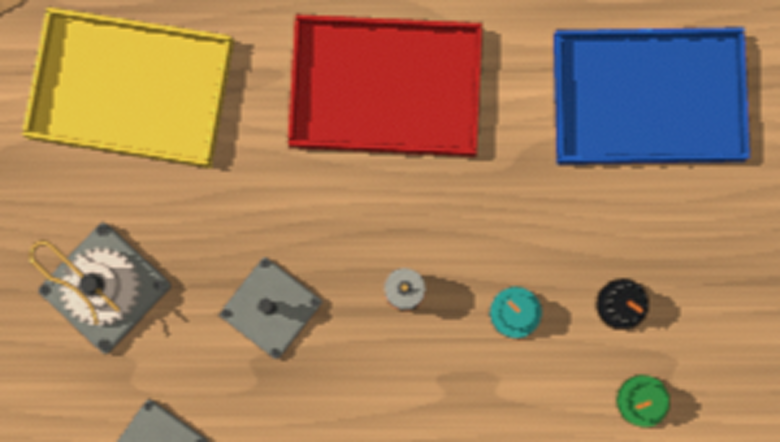

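```bash
python3 - <<'E'
from h import *
np.set_printoptions(precision=1,suppress=True)
A=lambda u,v,z:ray('top',165+u/7.5,225+v/7.5,z)
B=lambda u,v,z:ray('top',165+u/2.6,150+v/2.6,z)
print('pin',A(262,252,66))
print('plate',np.mean([A(*c,14) for c in[(300,80),(492,258),(308,455),(118,270)]],0),[A(*c,14)[:2] for c in[(300,80),(492,258),(308,455),(118,270)]])
s,e=A(140,140,52),A(345,335,52);print('leg',s,e,np.degrees(np.arctan2(*(s-e)[1::-1])),np.linalg.norm(s-e))
print('lowflank',A(92,190,52),A(150,243,52),'bow',A(105,148,52),'bent tip',A(280,372,52))
for n,q in dict(y=[(50,10),(231,37),(210,165),(24,132)],r=[(296,15),(482,24),(476,155),(290,147)],b=[(556,31),(744,29),(748,160),(558,162)]).items():
    P=[B(*c,20) for c in q];d=P[0]-P[1];print(n,np.mean(P,0),np.degrees(np.arctan2(d[1],d[0])),[np.linalg.norm(P[i]-P[i-1]) for i in range(4)])
print('motor',B(405,287,60),B(404,289,50),'knob',B(623,303,40))
E
```

```text
pin [452.3 241.8  66. ]
plate [451.5 242.2  14. ] [array([508.9, 244.7]), array([453.5, 184.4]), array([393.3, 239.9]), array([450.3, 299.7])]
leg [486.8 282.6  52. ] [428.4 220.3  52. ] 46.89887783411046 85.39405727833793
lowflank [471.9 296.6  52. ] [456.  278.9  52. ] bow [484.4 293.   52. ] bent tip [417.6 239.4  52. ]
y [632.  223.5  20. ] 80.96857593022109 [np.float64(113.61978240438953), np.float64(166.20223756116064), np.float64(117.80484659344587), np.float64(169.92230293128978)]
r [631.2  -7.5  20. ] 86.75987872208002 [np.float64(120.62715001151756), np.float64(167.7821046877739), np.float64(119.42100156745776), np.float64(165.89120392746273)]
b [ 620.3 -244.5   20. ] 90.22513015809871 [np.float64(119.05080616181529), np.float64(168.44993053591764), np.float64(118.88969497061595), np.float64(168.37060376736852)]
motor [447.5 -23.7  60. ] [446.3 -22.8  50. ] knob [ 434.  -211.4   40. ]
```

```bash
python3 -m pendant '[[[0.533,-0.372,-0.07],[0,0,-0.844],1],[[0.533,-0.372,-0.07],[0,0,-0.844],1],[[0.533,-0.372,-0.07],[0,0,-0.844],1],[[0.533,-0.372,-0.07],[0,0,-0.844],1],[[0.533,-0.372,-0.07],[0,0,-0.844],1],[[0.533,-0.372,-0.07],[0,0,-0.844],1],[[0.533,-0.372,-0.07],[0,0,-0.844],1],[[0.533,-0.372,-0.07],[0,0,-0.844],1],[[0.533,-0.372,-0.07],[0,0,-0.844],1],[[0.533,-0.372,-0.07],[0,0,-0.844],1]]'
python3 -m pendant '[[[0.533,-0.372,-0.07],[0,0,-0.844],1],[[0.533,-0.372,-0.07],[0,0,-0.844],1],[[0.533,-0.372,-0.07],[0,0,-0.844],1],[[0.533,-0.372,-0.07],[0,0,-0.844],1],[[0.533,-0.372,-0.07],[0,0,-0.844],1],[[0.533,-0.372,-0.07],[0,0,-0.844],1],[[0.533,-0.372,-0.07],[0,0,-0.844],1],[[0.533,-0.372,-0.07],[0,0,-0.844],1],[[0.533,-0.372,-0.07],[0,0,-0.844],1],[[0.533,-0.372,-0.07],[0,0,-0.844],1]]'
python3 - <<'E'
from h import *
p=bot.camera_params('wrist');im=bot.capture('wrist');import pickle;pickle.dump(p,open('w1.pkl','wb'));cv2.imwrite('pics/w1.png',im)
print(bot.get_obs()['tool_pos'],bot.get_obs()['tcp_rot'],bot.get_obs()['joint_positions'])
E
```

```text
time: 0.93
tool_pos: [313.0, 390.0, 222.3]
tcp_rot: [-3.141, 0.0, 1.829]
contact_force: [-0.1, 0.1, 0.6]
grip_width: 91.9
finger_force: 0.0
time: 1.77
tool_pos: [472.8, 278.4, 201.2]
tcp_rot: [-3.141, 0.001, 0.816]
contact_force: [-0.5, -0.3, 0.8]
grip_width: 92.0
finger_force: 0.0
[475.51957188 276.48205288 200.77126454] [3.13991202e+00 5.71302050e-04 8.08065836e-01] [ 0.38828563  0.42464273  1.52110868 -0.00189965  1.1956786   1.15171149]
```

View pics/w1.png

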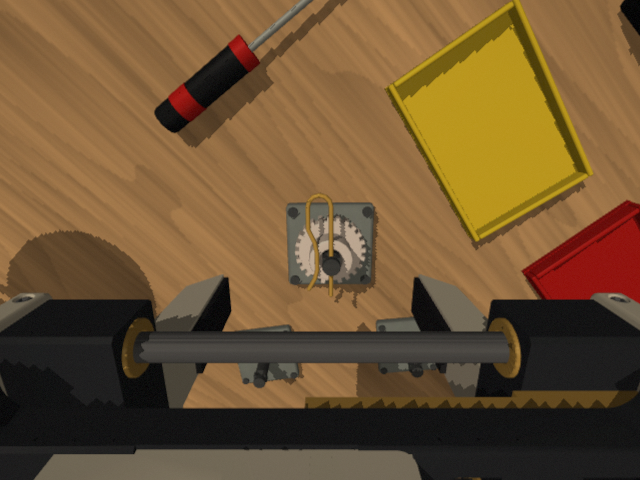

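The wrist view shows the clip lined up vertically with the plate. The bow end is at (319,196), the flanks at columns about 307 and 332, the straight leg's tip near (332,294) and the pin top at (331,262). I'll measure these.

```bash
python3 - <<'E'
from h import *
import pickle;p=pickle.load(open('w1.pkl','rb'));np.set_printoptions(precision=1,suppress=True)
im=cv2.imread('pics/w1.png');cv2.imwrite('pics/c3.png',cv2.resize(im[185:305,270:390],None,fx=5,fy=5,interpolation=cv2.INTER_CUBIC))
for n,u,v,z in [('pin',331,262,66),('bow',319,196,52),('fl',307,218,52),('fr',332,218,52),('tip',332,294,52),('pl',331,246,14)]:print(n,ray('w',u,v,z,p))
E
```

```text
pin [457.2 249.5  66. ]
bow [486.8 295.9  52. ]
fl [466.2 289.   52. ]
fr [481.8 274.3  52. ]
tip [432.5 220.7  52. ]
pl [455.  244.9  14. ]
```

View pics/c3.png

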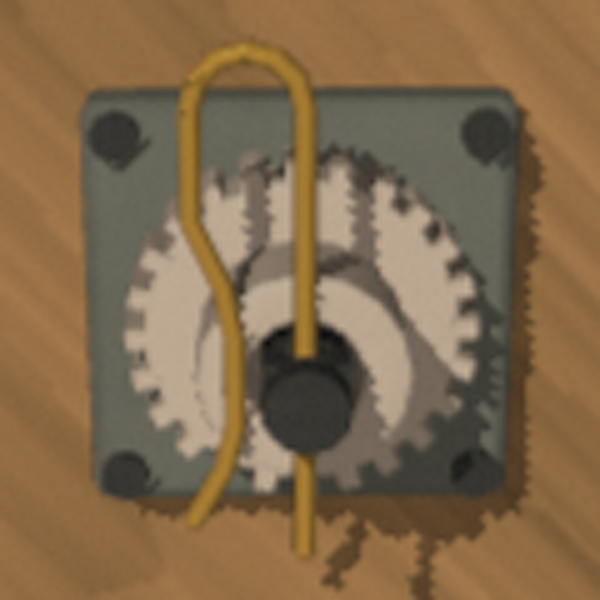

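```bash
python3 - <<'E'
from h import *
import pickle
p=bot.camera_params('wrist');im=bot.capture('wrist');pickle.dump(p,open('w2.pkl','wb'));cv2.imwrite('pics/w2.png',im)
print(bot.get_obs()['tool_pos'],bot.get_obs()['tcp_rot'])
cv2.imwrite('pics/c4.png',cv2.resize(im[185:305,270:390],None,fx=5,fy=5,interpolation=cv2.INTER_CUBIC))
E
```

```text
[473.99252991 277.47610132 200.83865895] [3.14119537e+00 1.02469938e-03 8.16048950e-01]
```

View pics/c4.png

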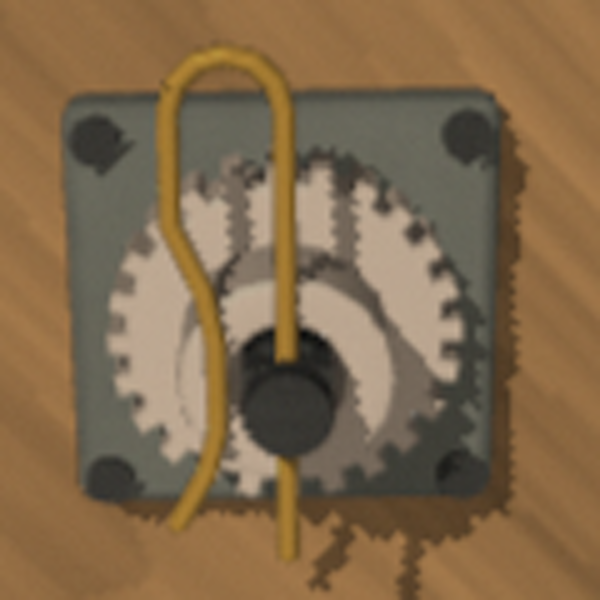

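The clip now lies slightly left in the enlarged crop. Bow top (224,44), flanks 167 and 282 at row 130, leg tip (289,558), pin top (288,414).

```bash
python3 - <<'E'
from h import *
import pickle;p=pickle.load(open('w2.pkl','rb'));np.set_printoptions(precision=1,suppress=True)
C=lambda u,v,z:ray('w',270+u/5,185+v/5,z,p)
print('pin',C(288,414,66));bow=C(224,44,52);tip=C(289,558,52);fl=C(167,130,52);fr=C(282,130,52)
print(bow,tip,fl,fr,(fl+fr)/2,np.linalg.norm(fl-fr))
d=fr-tip;a=np.arctan2(d[1],d[0]);print('ang',np.degrees(a));x=np.array([np.cos(a),np.sin(a)])
print('loop from bow',bow[:2]-22*x,'len',(bow-tip)[:2]@x, 'flmid along',((fl+fr)/2-bow)[:2]@x)
print('plate',np.mean([C(*c,14) for c in[(63,93),(497,93),(487,492),(78,497)]],0))
E
```

```text
pin [454.2 245.7  66. ]
[488.7 297.5  52. ] [430.5 219.8  52. ] [471.4 293.5  52. ] [485.5 280.   52. ] [478.5 286.8  52. ] 19.571040979212302
ang 47.52511570539213
loop from bow [473.9 281.3] len 96.6330631735332 flmid along -14.86488376420592
plate [455.  246.9  14. ]
```

```bash
python3 -m pendant '[[[-0.03,0.08,-0.5],[0,0,0.1],0],[[0,0,-0.5],[0,0,0],0],[[0,0,-0.5],[0,0,0],0],[[0,0,-0.5],[0,0,0],0],[[0,0,-0.5],[0,0,0],0],[[0,0,-0.5],[0,0,0],0],[[0,0,-0.5],[0,0,0],0],[[0,0,-0.5],[0,0,0],0],[[0,0,-0.3],[0,0,0],0],[[0,0,0],[0,0,0],0]]'
```

```text
time: 2.7
tool_pos: [469.7, 281.4, 70.8]
tcp_rot: [-3.14, 0.004, 0.835]
contact_force: [-1.0, 0.5, -0.3]
grip_width: 46.1
finger_force: 0.0
```

```bash
python3 -m pendant '[[[0,0,-0.14],[0,0,0],0],[[0,0,0],[0,0,0],0],[[0,0,0],[0,0,0],0],[[0,0,0],[0,0,0],0],[[0,0,0],[0,0,0],0],[[0,0,0],[0,0,0],0],[[0,0,0],[0,0,0],0],[[0,0,0],[0,0,0],0],[[0,0,0],[0,0,0],0],[[0,0,0],[0,0,0],0]]'
```

```text
time: 3.53
tool_pos: [471.4, 281.6, 68.5]
tcp_rot: [3.142, 0.0, 0.833]
contact_force: [-0.4, -0.3, 0.3]
grip_width: 45.6
finger_force: 0.0
```

```bash
python3 -m pendant '[[[0.06,-0.053,-0.083],[0,0,0],0],[[0,0,0],[0,0,0],0],[[0,0,0],[0,0,0],0],[[0,0,0],[0,0,0],0],[[0,0,0],[0,0,0],-1],[[0,0,0],[0,0,0],-1],[[0,0,0],[0,0,0],-1],[[0,0,0],[0,0,0],-1],[[0,0,0],[0,0,0],-1],[[0,0,0],[0,0,0],-1]]'
```

```text
time: 4.37
tool_pos: [473.2, 280.0, 66.1]
tcp_rot: [3.141, -0.0, 0.833]
contact_force: [1.1, -0.5, -0.5]
grip_width: 22.9
finger_force: 30.0
```

```bash
python3 -m pendant '[[[0.149,0.162,0],[0,0,0],-1],[[0.149,0.162,0],[0,0,0],-1],[[0.149,0.162,0],[0,0,0],-1],[[0.149,0.162,0],[0,0,0],-1],[[0.149,0.162,0],[0,0,0],-1],[[0.149,0.162,0],[0,0,0],-1],[[0.149,0.162,0],[0,0,0],-1],[[0.149,0.162,0],[0,0,0],-1],[[0.149,0.162,0],[0,0,0],-1],[[0.149,0.162,0],[0,0,0],-1]]'
python3 -m pendant '[[[0,0,0],[0,0,0],-1],[[0,0,0],[0,0,0],-1],[[0,0,0],[0,0,0],-1],[[0,0,0.2],[0,0,0],-1],[[0,0,0.3],[0,0,0],-1],[[0,0,0.5],[0,0,0],-1],[[0,0,0.5],[0,0,0],-1],[[0,0,0.5],[0,0,0],-1],[[0,0,0],[0,0,0],-1],[[0,0,0],[0,0,0],-1]]'
python3 - <<'E'
from h import *
a=bot.capture('top');b=bot.capture('wrist')
print(bot.get_obs()['grip_width'])
c=np.hstack([cv2.resize(a[200:300,120:240],(480,400),interpolation=cv2.INTER_CUBIC),cv2.resize(b,(320,400))]);cv2.imwrite('pics/c5.png',c)
E
```

```text
time: 5.2
tool_pos: [518.4, 329.1, 66.0]
tcp_rot: [3.142, 0.0, 0.833]
contact_force: [0.1, 0.2, -0.0]
grip_width: 22.2
finger_force: 30.0
time: 6.03
tool_pos: [518.4, 328.7, 127.4]
tcp_rot: [3.14, -0.003, 0.833]
contact_force: [0.1, 0.7, -1.1]
grip_width: 22.2
finger_force: 30.0
22.43161499063218
```

View pics/c5.png

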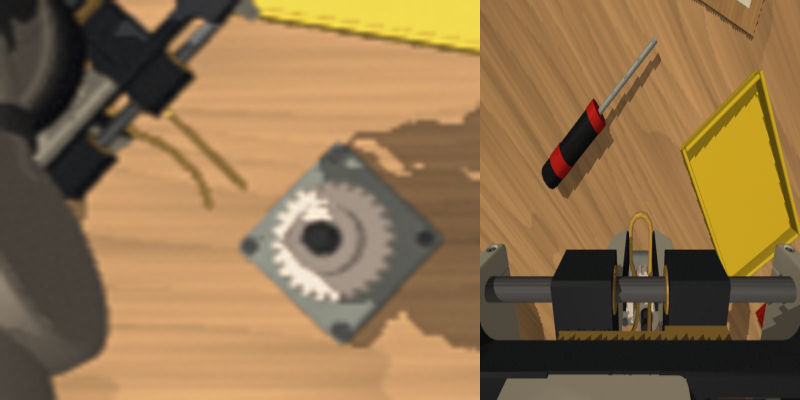

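The clip is free and held, and the gear is still on its pin. Next I carry the clip to the red tray.

```bash
python3 -m pendant '[[[0.191,-0.513,0],[0,0,0.287],-1],[[0.191,-0.513,0],[0,0,0.287],-1],[[0.191,-0.513,0],[0,0,0.287],-1],[[0.191,-0.513,0],[0,0,0.287],-1],[[0.191,-0.513,0],[0,0,0.287],-1],[[0.191,-0.513,0],[0,0,0.287],-1],[[0.191,-0.513,0],[0,0,0.287],-1],[[0.191,-0.513,0],[0,0,0.287],-1],[[0.191,-0.513,0],[0,0,0.287],-1],[[0.191,-0.513,0],[0,0,0.287],-1]]'
python3 -m pendant '[[[0.191,-0.513,-0.2],[0,0,0.287],-1],[[0.191,-0.513,-0.2],[0,0,0.287],-1],[[0.191,-0.513,-0.2],[0,0,0.287],-1],[[0.191,-0.513,-0.2],[0,0,0.287],-1],[[0.191,-0.513,-0.2],[0,0,0.287],-1],[[0.191,-0.513,-0.2],[0,0,0.287],-1],[[0.191,-0.513,-0.2],[0,0,0.287],-1],[[0.191,-0.513,-0.2],[0,0,0.287],-1],[[0.191,-0.513,-0.2],[0,0,0.287],-1],[[0.191,-0.513,-0.2],[0,0,0.287],-1]]'
python3 -m pendant '[[[0,0,-0.3],[0,0,0],-1],[[0,0,-0.3],[0,0,0],-1],[[0,0,-0.3],[0,0,0],-1],[[0,0,-0.2],[0,0,0],-1],[[0,0,0],[0,0,0],-1],[[0,0,0],[0,0,0],-1],[[0,0,0],[0,0,0],-1],[[0,0,0],[0,0,0],-1],[[0,0,0],[0,0,0],-1],[[0,0,0],[0,0,0],-1]]'
python3 - <<'E'
from h import *
b=bot.capture('side');cv2.imwrite('pics/c6.png',cv2.resize(b[190:290,320:450],None,fx=5,fy=5,interpolation=cv2.INTER_CUBIC))
E
```

```text
time: 6.97
tool_pos: [574.8, 173.8, 124.8]
tcp_rot: [-3.14, 0.001, 1.179]
contact_force: [0.4, -0.2, 0.4]
grip_width: 22.7
finger_force: 30.0
time: 7.8
tool_pos: [632.0, 20.0, 64.4]
tcp_rot: [-3.139, -0.0, 1.524]
contact_force: [0.3, -0.3, 0.1]
grip_width: 22.2
finger_force: 30.0
time: 8.63
tool_pos: [632.8, 20.9, 33.6]
tcp_rot: [3.141, 0.0, 1.522]
contact_force: [-0.4, 0.4, -0.2]
grip_width: 22.7
finger_force: 30.0
```

View pics/c6.png

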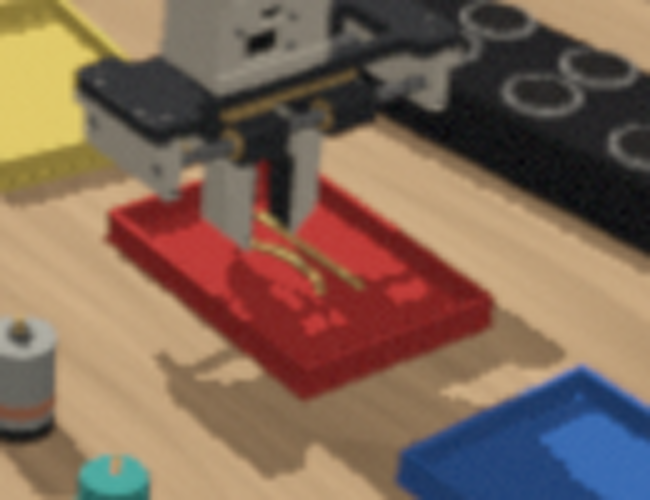

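The clip hangs level inside the red tray, so I lower it, check the force and release.

```bash
python3 -m pendant '[[[0,0,-0.1],[0,0,0],-1],[[0,0,-0.1],[0,0,0],-1],[[0,0,-0.1],[0,0,0],-1],[[0,0,-0.05],[0,0,0],-1],[[0,0,-0.025],[0,0,0],-1],[[0,0,0],[0,0,0],-1],[[0,0,0],[0,0,0],-1],[[0,0,0],[0,0,0],-1],[[0,0,0],[0,0,0],-1],[[0,0,0],[0,0,0],-1]]'
```

```text
time: 9.52
tool_pos: [632.5, 20.7, 22.4]
tcp_rot: [3.141, 0.0, 1.522]
contact_force: [-2.4, -0.1, 5.8]
grip_width: 22.6
finger_force: 30.0
```

```bash
python3 -m pendant '[[[0,0,0],[0,0,0],-0.3],[[0,0,0],[0,0,0],-0.2],[[0,0,0],[0,0,0],0],[[0,0,0],[0,0,0],0],[[0,0,0],[0,0,0],0],[[0,0,0],[0,0,0],0],[[0,0,0.1],[0,0,0],0],[[0,0,0.3],[0,0,0],0],[[0,0,0.8],[0,0,0],0],[[0,0,0.8],[0,0,0],0]]'
python3 -m pendant '[[[-0.3,0.3,1],[0,0,-0.3],1],[[-0.5,0.6,1],[0,0,-0.3],1],[[-0.5,0.6,0.3],[0,0,-0.3],1],[[-0.5,0.6,0],[0,0,-0.3],1],[[-0.5,0.6,0],[0,0,-0.3],1],[[-0.5,0.6,0],[0,0,-0.3],1],[[-0.5,0.6,0],[0,0,-0.3],1],[[-0.5,0.6,0],[0,0,-0.3],1],[[-0.5,0.6,0],[0,0,-0.3],1],[[-0.5,0.6,0],[0,0,-0.3],1]]'
python3 - <<'E'
from h import *
a=bot.capture('top');cv2.imwrite('pics/t2.png',a)
print(bot.get_obs()['tool_pos'],bot.get_obs()['tcp_rot'])
cv2.imwrite('pics/c7.png',cv2.resize(a[150:290,165:465],None,fx=2.6,fy=2.6,interpolation=cv2.INTER_CUBIC))
E
```

```text
time: 10.35
tool_pos: [630.5, 21.0, 81.1]
tcp_rot: [-3.136, -0.0, 1.522]
contact_force: [1.3, -0.3, 0.5]
grip_width: 45.7
finger_force: 0.0
time: 11.18
tool_pos: [486.6, 192.4, 150.7]
tcp_rot: [-3.14, 0.001, 1.16]
contact_force: [0.1, 0.4, -0.5]
grip_width: 92.1
finger_force: 0.0
[483.7354232  195.02651633 150.57116935] [-3.13676658e+00  1.40003800e-03  1.15976531e+00]
```

View pics/c7.png

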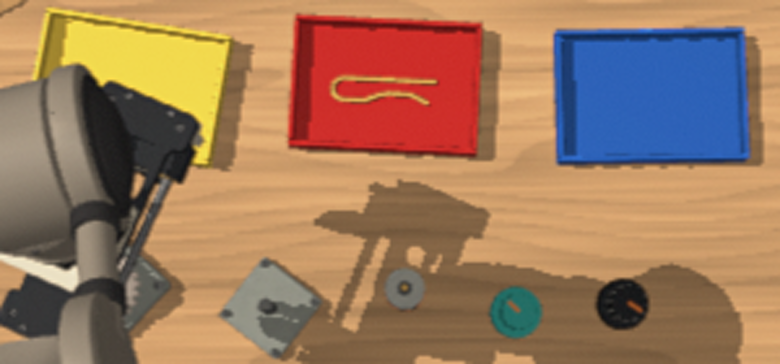

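The clip lies flat in the red tray, from (332,88) to (437,95) in the crop. Now the gear.

```bash
python3 -m pendant '[[[-0.3,0.4,-0.1],[0,0,0],1],[[-0.3,0.4,-0.2],[0,0,0],1],[[-0.3,0.5,-0.3],[0,0,0],1],[[-0.25,0.47,-0.3],[0,0,0],1],[[0,0,-0.1],[0,0,0],1],[[0,0,0],[0,0,0],1],[[0,0,0],[0,0,0],1],[[0,0,0],[0,0,0],1],[[0,0,0],[0,0,0],1],[[0,0,0],[0,0,0],1]]'
python3 - <<'E'
from h import *
import pickle
p=bot.camera_params('wrist');im=bot.capture('wrist');pickle.dump(p,open('w3.pkl','wb'));cv2.imwrite('pics/w3.png',im)
print(proj('wrist',(454,245,66)))
E
```

```text
time: 12.07
tool_pos: [454.5, 244.4, 121.2]
tcp_rot: [3.141, -0.0, 1.161]
contact_force: [0.1, 0.6, 0.2]
grip_width: 91.7
finger_force: 0.0
(np.float64(319.91301132869535), np.float64(265.06093233942994))
```

```bash
python3 -m pendant '[[[0,0,-0.4],[0,0,0],1],[[0,0,-0.5],[0,0,0],1],[[0,0,-0.5],[0,0,0],1],[[0,0,-0.5],[0,0,0],1],[[0,0,-0.3],[0,0,0],1],[[0,0,-0.2],[0,0,0],1],[[0,0,0],[0,0,0],1],[[0,0,0],[0,0,0],1],[[0,0,0],[0,0,0],1],[[0,0,0],[0,0,0],1]]'
python3 -m pendant '[[[0,0,0],[0,0,0],-0.1],[[0,0,0],[0,0,0],-1],[[0,0,0],[0,0,0],-1],[[0,0,0],[0,0,0],-1],[[0,0,0],[0,0,0],-1],[[0,0,0],[0,0,0],-1],[[0,0,0],[0,0,0],-1],[[0,0,0],[0,0,0],-1],[[0,0,0],[0,0,0],-1],[[0,0,0],[0,0,0],-1]]'
```

```text
time: 12.95
tool_pos: [454.6, 245.1, 49.6]
tcp_rot: [3.14, -0.001, 1.162]
contact_force: [-0.0, 0.3, 0.3]
grip_width: 91.7
finger_force: 0.0
time: 13.78
tool_pos: [454.0, 244.9, 48.8]
tcp_rot: [3.142, 0.0, 1.162]
contact_force: [-0.7, 0.0, 0.3]
grip_width: 39.0
finger_force: 30.0
```

```bash
python3 -m pendant '[[[0,0,0.1],[0,0,0],-1],[[0,0,0.2],[0,0,0],-1],[[0,0,0.3],[0,0,0],-1],[[0,0,0.3],[0,0,0],-1],[[0,0,0.3],[0,0,0],-1],[[0,0,0.3],[0,0,0],-1],[[0,0,0.3],[0,0,0],-1],[[0,0,0.3],[0,0,0],-1],[[0,0,0.3],[0,0,0],-1],[[0,0,0.3],[0,0,0],-1]]'
```

```text
time: 14.62
tool_pos: [454.0, 244.9, 130.8]
tcp_rot: [3.141, -0.0, 1.162]
contact_force: [-0.5, 0.7, -0.7]
grip_width: 39.2
finger_force: 30.0
```

```bash
python3 -m pendant '[[[0.278,-0.5,0],[0,0,0],-1],[[0.278,-0.756,0],[0,0,0],-1],[[0.278,-0.756,0],[0,0,0],-1],[[0.278,-0.756,0],[0,0,0],-1],[[0.278,-0.756,0],[0,0,0],-1],[[0.278,-0.756,0],[0,0,0],-1],[[0.278,-0.756,0],[0,0,0],-1],[[0.278,-0.756,0],[0,0,0],-1],[[0.278,-0.756,0],[0,0,0],-1],[[0.278,-0.756,0],[0,0,0],-1]]'
python3 -m pendant '[[[0.278,-0.756,0],[0,0,0],-1],[[0.278,-0.756,0],[0,0,0],-1],[[0.278,-0.756,0],[0,0,0],-1],[[0.278,-0.756,0],[0,0,0],-1],[[0.278,-0.756,0],[0,0,0],-1],[[0.278,-0.756,0],[0,0,0],-1],[[0.278,-0.756,0],[0,0,0],-1],[[0.278,-0.756,0],[0,0,0],-1],[[0.278,-0.756,0],[0,0,0],-1],[[0.278,-0.756,0],[0,0,0],-1]]'
python3 -m pendant '[[[0,-0.26,-0.1],[0,0,0],-1],[[0,0,-0.3],[0,0,0],-1],[[0,0,-0.4],[0,0,0],-1],[[0,0,-0.4],[0,0,0],-1],[[0,0,-0.4],[0,0,0],-1],[[0,0,-0.3],[0,0,0],-1],[[0,0,-0.3],[0,0,0],-1],[[0,0,0],[0,0,0],-1],[[0,0,0],[0,0,0],-1],[[0,0,0],[0,0,0],-1]]'
python3 - <<'E'
from h import *
b=bot.capture('side');cv2.imwrite('pics/c8.png',cv2.resize(b[230:360,370:530],None,fx=4.5,fy=4.5,interpolation=cv2.INTER_CUBIC))
E
```

```text
time: 15.45
tool_pos: [537.7, 24.6, 130.3]
tcp_rot: [3.141, -0.0, 1.162]
contact_force: [0.6, 0.8, -1.1]
grip_width: 39.4
finger_force: 30.0
time: 16.28
tool_pos: [621.0, -202.2, 130.2]
tcp_rot: [-3.141, -0.0, 1.162]
contact_force: [0.8, -0.2, -1.5]
grip_width: 39.3
finger_force: 30.0
time: 17.12
tool_pos: [621.2, -208.9, 64.2]
tcp_rot: [3.141, 0.0, 1.162]
contact_force: [0.2, -0.4, -0.5]
grip_width: 39.1
finger_force: 30.0
```

View pics/c8.png

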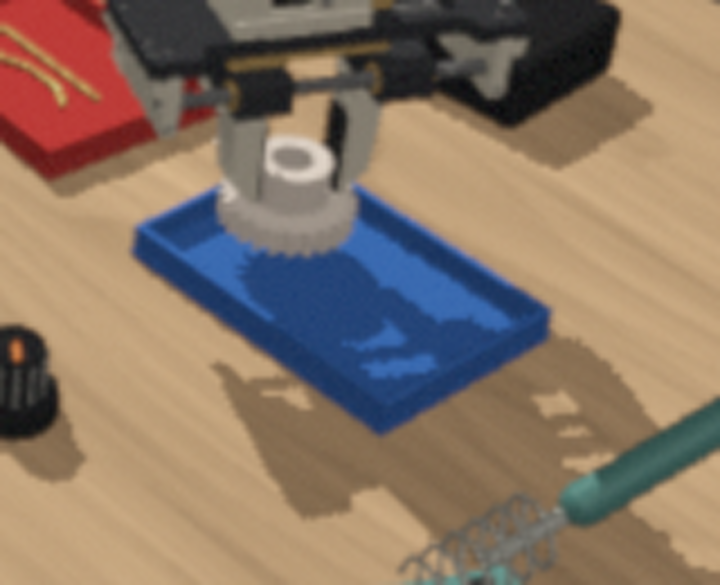

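The gear hangs level over the blue tray near the tray's red-side end, so I lower it.

```bash
python3 -m pendant '[[[0,0,-0.2],[0,0,0],-1],[[0,0,-0.2],[0,0,0],-1],[[0,0,-0.2],[0,0,0],-1],[[0,0,-0.1],[0,0,0],-1],[[0,0,-0.05],[0,0,0],-1],[[0,0,-0.05],[0,0,0],-1],[[0,0,0],[0,0,0],-1],[[0,0,0],[0,0,0],-1],[[0,0,0],[0,0,0],-1],[[0,0,0],[0,0,0],-1]]'
```

```text
time: 18.0
tool_pos: [620.9, -208.9, 39.9]
tcp_rot: [3.141, 0.0, 1.162]
contact_force: [1.1, 0.4, -0.2]
grip_width: 39.1
finger_force: 30.0
```

```bash
python3 -m pendant '[[[0,0,-0.015],[0,0,0],-1],[[0,0,0],[0,0,0],-1],[[0,0,0],[0,0,0],-0.1],[[0,0,0],[0,0,0],0],[[0,0,0],[0,0,0],0.2],[[0,0,0],[0,0,0],0.2],[[0,0,0],[0,0,0],0.2],[[0,0,0.3],[0,0,0],0.2],[[0,0,0.8],[0,0,0],0.2],[[0,0,0.8],[0,0,0],0.2]]'
python3 -m pendant '[[[0,0,0.8],[0,0,0],0.2],[[-0.5,0,0.8],[0,0,0],0.2],[[-1,0,0.3],[0,0,0],0.2],[[-1,0,0],[0,0,0],0.2],[[-1,0,0],[0,0,0],0.2],[[-1,0,0],[0,0,0],0.2],[[-1,0,0],[0,0,0],0.2],[[-0.7,0,0],[0,0,0],0.2],[[0,0,0],[0,0,0],0.2],[[0,0,0],[0,0,0],0.2]]'
python3 -m pendant '[[[0,0,0],[0,0,0],0.2],[[0,0,0],[0,0,0],0.2],[[0,0,0],[0,0,0],0.2],[[0,0,0],[0,0,0],0.2],[[0,0,0],[0,0,0],0.2],[[0,0,0],[0,0,0],0.2],[[0,0,0],[0,0,0],0.2],[[0,0,0],[0,0,0],0.2],[[0,0,0],[0,0,0],0.2],[[0,0,0],[0,0,0],0.2]]'
python3 - <<'E'
from h import *
import pickle
p=bot.camera_params('wrist');im=bot.capture('wrist');pickle.dump(p,open('w4.pkl','wb'));cv2.imwrite('pics/w4.png',im)
print(proj('wrist',(435,-210,40)))
E
```

```text
time: 18.83
tool_pos: [620.1, -208.5, 96.4]
tcp_rot: [-3.139, -0.0, 1.162]
contact_force: [0.1, -1.4, 0.5]
grip_width: 55.2
finger_force: 0.0
time: 19.67
tool_pos: [434.6, -209.1, 154.4]
tcp_rot: [3.14, 0.0, 1.161]
contact_force: [0.7, -0.2, -0.7]
grip_width: 54.7
finger_force: 0.0
time: 20.5
tool_pos: [434.8, -208.8, 153.4]
tcp_rot: [3.141, 0.0, 1.162]
contact_force: [-0.4, -0.6, -0.1]
grip_width: 55.0
finger_force: 0.0
(np.float64(321.6299313844117), np.float64(236.13910302543152))
```

View pics/w4.png

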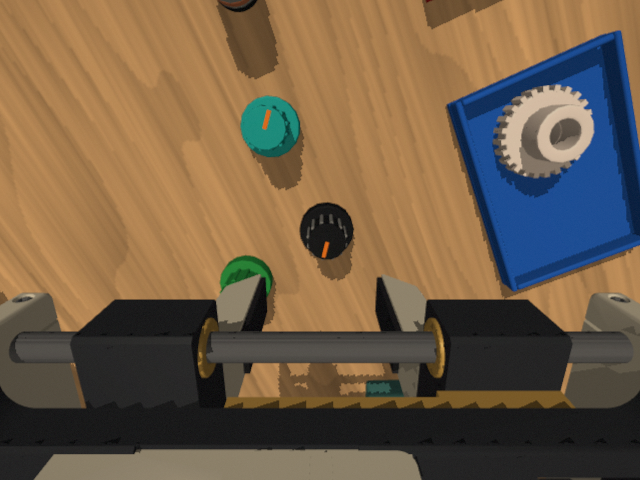

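The gear stands upright in the blue tray. The black knob's skirt spans columns 300–353 and rows 203–259, with its top face near (327,239). Green and turquoise are clear of the fingers.

```bash
python3 - <<'E'
from h import *
import pickle;p=pickle.load(open('w4.pkl','rb'));np.set_printoptions(precision=1,suppress=True)
im=cv2.imread('pics/w4.png')
print('skirt',ray('w',326.5,230,10,p),'top',ray('w',327,240,40,p),'gear hub top',ray('w',566,132,41,p))
print('tray corners',[ray('w',u,v,20,p)[:2] for u,v in[(449,106),(618,33),(511,293)]])
E
```

```text
skirt [ 437. -216.   10.] top [ 437.5 -214.5   40. ] gear hub top [ 621.1 -207.    41. ]
tray corners [array([ 558.4, -160.7]), array([ 680. , -161.3]), array([ 563.1, -329.9])]
```

```bash
python3 -m pendant '[[[0.077,-0.227,-0.3],[0,0,0],0.2],[[0,0,-0.6],[0,0,0],0.2],[[0,0,-0.6],[0,0,0],0.2],[[0,0,-0.6],[0,0,0],0.2],[[0,0,-0.6],[0,0,0],0.2],[[0,0,-0.6],[0,0,0],0.2],[[0,0,-0.4],[0,0,0],0.2],[[0,0,-0.25],[0,0,0],0.2],[[0,0,0],[0,0,0],0.2],[[0,0,0],[0,0,0],0.2]]'
python3 -m pendant '[[[0,0,0],[0,0,0],0.2],[[0,0,0],[0,0,0],0.2],[[0,0,0],[0,0,0],-1],[[0,0,0],[0,0,0],-1],[[0,0,0],[0,0,0],-1],[[0,0,0],[0,0,0],-1],[[0,0,0],[0,0,0],-1],[[0,0,0],[0,0,0],-1],[[0,0,0],[0,0,0],-1],[[0,0,0],[0,0,0],-1]]'
```

```text
time: 21.38
tool_pos: [437.1, -215.9, 34.6]
tcp_rot: [-3.141, -0.0, 1.162]
contact_force: [0.9, -0.4, 0.7]
grip_width: 54.9
finger_force: 0.0
time: 22.22
tool_pos: [437.2, -215.7, 35.0]
tcp_rot: [3.141, 0.0, 1.162]
contact_force: [-0.7, 0.6, 2.5]
grip_width: 29.2
finger_force: 30.0
```

```bash
python3 -m pendant '[[[0,0,0.3],[0,0,0],-1],[[0,0,0.6],[0,0,0],-1],[[0,0,0.6],[0,0,0],-1],[[0.5,-0.2,0.6],[0,0,0],-1],[[0.9,-0.35,0],[0,0,0],-1],[[0.9,-0.35,0],[0,0,0],-1],[[0.9,-0.35,0],[0,0,0],-1],[[0.9,-0.35,0],[0,0,0],-1],[[0.9,-0.35,0],[0,0,0],-1],[[0.9,-0.35,0],[0,0,0],-1]]'
python3 -m pendant '[[[0.23,-0.1,0],[0,0,0],-1],[[0,0,-0.3],[0,0,0],-1],[[0,0,-0.5],[0,0,0],-1],[[0,0,-0.5],[0,0,0],-1],[[0,0,-0.3],[0,0,0],-1],[[0,0,-0.18],[0,0,0],-1],[[0,0,-0.1],[0,0,0],-1],[[0,0,0],[0,0,0],-1],[[0,0,0],[0,0,0],-1],[[0,0,0],[0,0,0],-1]]'
```

```text
time: 23.05
tool_pos: [615.2, -284.9, 98.3]
tcp_rot: [-3.141, 0.0, 1.162]
contact_force: [-0.1, 0.8, -0.9]
grip_width: 29.3
finger_force: 30.0
time: 23.88
tool_pos: [621.4, -287.9, 42.4]
tcp_rot: [3.14, 0.0, 1.162]
contact_force: [-0.8, 0.9, -0.4]
grip_width: 29.1
finger_force: 30.0
```

```bash
python3 -m pendant '[[[0,0,-0.04],[0,0,0],-1],[[0,0,-0.03],[0,0,0],-1],[[0,0,-0.02],[0,0,0],-1],[[0,0,0],[0,0,0],-1],[[0,0,0],[0,0,0],-1],[[0,0,0],[0,0,0],-1],[[0,0,0],[0,0,0],-1],[[0,0,0],[0,0,0],-1],[[0,0,0],[0,0,0],-1],[[0,0,0],[0,0,0],-1]]'
```

```text
time: 24.72
tool_pos: [621.4, -287.8, 40.1]
tcp_rot: [3.14, 0.0, 1.162]
contact_force: [-1.4, 0.8, 5.7]
grip_width: 29.2
finger_force: 30.0
```

```bash
python3 -m pendant '[[[0,0,0],[0,0,0],-0.2],[[0,0,0],[0,0,0],0],[[0,0,0],[0,0,0],0.1],[[0,0,0],[0,0,0],0.1],[[0,0,0],[0,0,0],0.1],[[0,0,0],[0,0,0],0.1],[[0,0,0.3],[0,0,0],0.1],[[0,0,0.8],[0,0,0],0.1],[[0,0,0.8],[0,0,0],0.1],[[0,0,0.8],[0,0,0],0.1]]'
python3 -m pendant '[[[-0.5,0.76,0.7],[0,0,0],0.3],[[-0.6,0.92,0.4],[0,0,0],0.3],[[-0.6,0.92,0],[0,0,0],0.3],[[-0.6,0.92,0],[0,0,0],0.3],[[-0.6,0.92,0],[0,0,0],0.3],[[-0.6,0.92,0],[0,0,0],0.3],[[-0.6,0.92,0],[0,0,0],0.3],[[-0.6,0.92,0],[0,0,0],0.3],[[-0.6,0.92,0],[0,0,0],0.3],[[-0.5,0.7,0],[0,0,0],0.3]]'
python3 -m pendant '[[[0,0,0],[0,0,0],0.3],[[0,0,0],[0,0,0],0.3],[[0,0,0],[0,0,0],0.3],[[0,0,0],[0,0,0],0.3],[[0,0,0],[0,0,0],0.3],[[0,0,0],[0,0,0],0.3],[[0,0,0],[0,0,0],0.3],[[0,0,0],[0,0,0],0.3],[[0,0,0],[0,0,0],0.3],[[0,0,0],[0,0,0],0.3]]'
python3 - <<'E'
from h import *
import pickle
p=bot.camera_params('wrist');im=bot.capture('wrist');pickle.dump(p,open('w5.pkl','wb'));cv2.imwrite('pics/w5.png',im)
print(proj('wrist',(447,-23,60)))
E
```

```text
time: 25.55
tool_pos: [620.9, -287.6, 121.1]
tcp_rot: [-3.141, -0.0, 1.162]
contact_force: [-0.1, -0.6, -0.0]
grip_width: 50.7
finger_force: 0.0
time: 26.38
tool_pos: [445.6, -21.3, 153.5]
tcp_rot: [3.141, -0.0, 1.162]
contact_force: [0.6, 0.2, -1.4]
grip_width: 59.8
finger_force: 0.0
time: 27.22
tool_pos: [447.0, -23.1, 152.7]
tcp_rot: [-3.142, 0.0, 1.162]
contact_force: [-0.0, 0.1, -0.2]
grip_width: 59.7
finger_force: 0.0
(np.float64(320.7620372980598), np.float64(244.1111524594309))
```

View pics/w5.png

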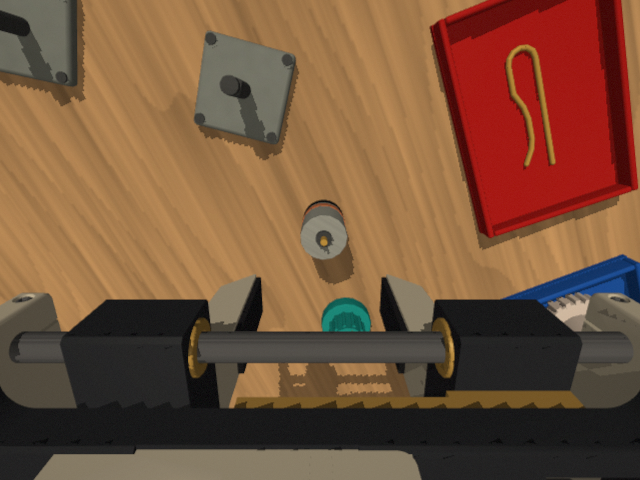

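The motor's can top is centred near (324.5,236) and its shaft tip near (324,242). The clip is flat in the red tray.

```bash
python3 - <<'E'
from h import *
import pickle;p=pickle.load(open('w5.pkl','rb'));np.set_printoptions(precision=1,suppress=True)
print(ray('w',324.5,236.5,50,p),ray('w',324,242,60,p),ray('w',237,87,66,p))
E
```

```text
[450.4 -22.   50. ] [449.7 -22.5  60. ] [441.6  91.   66. ]
```

```bash
python3 -m pendant '[[[0.083,0.02,-0.3],[0,0,0],0.3],[[0,0,-0.6],[0,0,0],0.3],[[0,0,-0.6],[0,0,0],0.3],[[0,0,-0.6],[0,0,0],0.3],[[0,0,-0.6],[0,0,0],0.3],[[0,0,-0.6],[0,0,0],0.3],[[0,0,-0.5],[0,0,0],0.3],[[0,0,-0.29],[0,0,0],0.3],[[0,0,0],[0,0,0],0.3],[[0,0,0],[0,0,0],0.3]]'
python3 -m pendant '[[[0,0,0],[0,0,0],0.3],[[0,0,0],[0,0,0],0.3],[[0,0,0],[0,0,0],-1],[[0,0,0],[0,0,0],-1],[[0,0,0],[0,0,0],-1],[[0,0,0],[0,0,0],-1],[[0,0,0],[0,0,0],-1],[[0,0,0],[0,0,0],-1],[[0,0,0],[0,0,0],-1],[[0,0,0],[0,0,0],-1]]'
```

```text
time: 28.1
tool_pos: [449.4, -22.4, 29.8]
tcp_rot: [-3.141, 0.0, 1.162]
contact_force: [0.9, 0.3, 0.4]
grip_width: 59.6
finger_force: 0.0
time: 28.93
tool_pos: [449.6, -22.5, 30.2]
tcp_rot: [3.141, -0.0, 1.162]
contact_force: [-0.4, 0.7, 5.2]
grip_width: 34.5
finger_force: 30.0
```

```bash
python3 -m pendant '[[[0,0,0.4],[0,0,0],-1],[[0,0,0.9],[0,0,0],-1],[[0,0,0.9],[0,0,0],-1],[[0.5,0.67,0],[0,0,0],-1],[[0.5,0.67,0],[0,0,0],-1],[[0.5,0.67,0],[0,0,0],-1],[[0.5,0.67,0],[0,0,0],-1],[[0.5,0.67,0],[0,0,0],-1],[[0.5,0.67,0],[0,0,0],-1],[[0.5,0.67,0],[0,0,0],-1]]'
python3 -m pendant '[[[0.516,0.705,0],[0,0,0],-1],[[0.516,0.705,0],[0,0,0],-1],[[0.516,0.705,0],[0,0,0],-1],[[0.516,0.705,0],[0,0,0],-1],[[0.516,0.705,0],[0,0,0],-1],[[0,0,0],[0,0,0],-1],[[0,0,0],[0,0,0],-1],[[0,0,-0.3],[0,0,0],-1],[[0,0,-0.5],[0,0,0],-1],[[0,0,-0.5],[0,0,0],-1]]'
python3 -m pendant '[[[0,0,-0.4],[0,0,0],-1],[[0,0,-0.2],[0,0,0],-1],[[0,0,0],[0,0,0],-1],[[0,0,0],[0,0,0],-1],[[0,0,0],[0,0,0],-1],[[0,0,-0.03],[0,0,0],-1],[[0,0,-0.03],[0,0,0],-1],[[0,0,0],[0,0,0],-1],[[0,0,0],[0,0,0],-1],[[0,0,0],[0,0,0],-1]]'
```

```text
time: 29.77
tool_pos: [554.5, 119.3, 95.2]
tcp_rot: [-3.14, 0.001, 1.162]
contact_force: [0.8, 0.3, -3.5]
grip_width: 34.8
finger_force: 30.0
time: 30.6
tool_pos: [631.3, 222.9, 56.2]
tcp_rot: [-3.141, 0.0, 1.161]
contact_force: [0.5, 0.4, -2.1]
grip_width: 34.5
finger_force: 30.0
time: 31.43
tool_pos: [632.0, 224.1, 37.4]
tcp_rot: [3.141, -0.0, 1.162]
contact_force: [0.1, 0.4, -2.2]
grip_width: 34.5
finger_force: 30.0
```

```bash
python3 -m pendant '[[[0,0,-0.03],[0,0,0],-1],[[0,0,-0.02],[0,0,0],-1],[[0,0,-0.02],[0,0,0],-1],[[0,0,-0.01],[0,0,0],-1],[[0,0,0],[0,0,0],-1],[[0,0,0],[0,0,0],-1],[[0,0,0],[0,0,0],-1],[[0,0,0],[0,0,0],-1],[[0,0,0],[0,0,0],-1],[[0,0,0],[0,0,0],-1]]'
```

```text
time: 32.27
tool_pos: [631.9, 224.0, 35.3]
tcp_rot: [3.141, -0.0, 1.162]
contact_force: [-3.9, -0.0, 6.3]
grip_width: 34.8
finger_force: 30.0
```

Contact, so I release, back off and check.

```bash
python3 -m pendant '[[[0,0,0],[0,0,0],-0.1],[[0,0,0],[0,0,0],0.1],[[0,0,0],[0,0,0],0.2],[[0,0,0],[0,0,0],0.2],[[0,0,0],[0,0,0],0.2],[[0,0,0.2],[0,0,0],0.2],[[0,0,0.6],[0,0,0],0.2],[[0,0,0.9],[0,0,0],0.2],[[0,0,0.9],[0,0,0],0.2],[[0,0,0.9],[0,0,0],0.2]]'
python3 -m pendant '[[[-0.3,0,0.9],[0,0,0],0.2],[[-0.8,0,0.9],[0,0,0],0.2],[[-0.8,0,0.9],[0,0,0],0.2],[[-0.8,0,0],[0,0,0],0.2],[[-0.8,0,0],[0,0,0],0.2],[[-0.8,0,0],[0,0,0],0.2],[[-0.8,0,0],[0,0,0],0.2],[[-0.8,0,0],[0,0,0],0.2],[[0,0,0],[0,0,0],0.2],[[0,0,0],[0,0,0],0.2]]'
python3 - <<'E'
from h import *
b=bot.capture('side');a=bot.capture('top')
cv2.imwrite('pics/f.png',np.vstack([cv2.resize(a[150:300,110:560],(800,267)),cv2.resize(b[165:345,210:520],(574,333))[:, :] if 0 else cv2.copyMakeBorder(cv2.resize(b[165:345,210:520],(574,333),interpolation=cv2.INTER_CUBIC),0,0,0,226,cv2.BORDER_CONSTANT)]))
E
```

```text
time: 33.1
tool_pos: [631.8, 224.0, 141.3]
tcp_rot: [-3.142, 0.0, 1.162]
contact_force: [0.7, 0.3, 0.2]
grip_width: 54.9
finger_force: 0.0
time: 33.93
tool_pos: [454.5, 224.2, 221.8]
tcp_rot: [3.14, -0.001, 1.163]
contact_force: [0.9, -0.4, 0.1]
grip_width: 55.1
finger_force: 0.0
```

View pics/f.png

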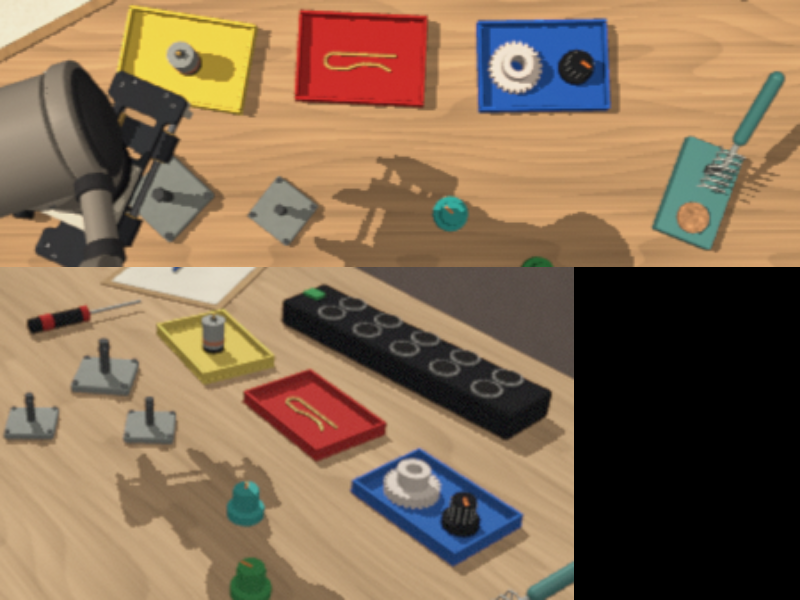

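All placed: motor upright in yellow (183,58), clip flat in red (360,60), gear (516,67) and knob (577,66) upright in blue. The screwdriver and stand look untouched. Handing in.

```bash
python3 -c "
from plant import bot
print(bot.close_job())"
```

```text
the job is handed in; nothing more can be done
None
```

The job is handed in at about 34 s of the 102 s allowed: the R-clip was pulled first and lies flat in the red tray, the gear and knob stand upright in the blue tray, the motor stands upright in the yellow tray, and the screwdriver and soldering-iron stand were not touched.

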